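# Lay the standing cartons down in their bays

### The job

The upright cartons are in the webcam's view: without lifting them, slide each one's base against the front edge of the raised oak board and push it high so that it tips over the edge and lies flat on the board with its coloured label facing up. Then slide it on lengthwise until it lies squarely inside one of the white-outlined bays, one carton to a bay (any bay will do, one may stay empty). Leave the jar, bell, webcam mount and controller grip where they are.

Things in the scene. Friction and masses are not known exactly. Their poses are not given: they have to be found in the camera images.
- board: fixed dark oak board lying on the desk, 210 (x) x 640 (y) x 10 mm thick. Origin at the middle of the foot of its front edge (the long edge towards the robot, the stop); its x axis runs away from the robot across the board, y along the edge. Four bays are outlined in white on top. The cartons stand on the desk in front of this edge, on a paper-thin grey sheet.
- bay1 (a point): centre of bay 1, on the board's top face (10 mm above the desk), 105 mm behind the front edge; axes as the board's. The white outline is 140 (x) x 110 mm (y) inside; bays are 158 mm apart along y, bay 1 at the -y end.
- bay2 (a point): centre of bay 2, on the board's top face (10 mm above the desk), 105 mm behind the front edge; axes as the board's. The white outline is 140 (x) x 110 mm (y) inside; bays are 158 mm apart along y, bay 1 at the -y end.
- bay3 (a point): centre of bay 3, on the board's top face (10 mm above the desk), 105 mm behind the front edge; axes as the board's. The white outline is 140 (x) x 110 mm (y) inside; bays are 158 mm apart along y, bay 1 at the -y end.
- bay4 (a point): centre of bay 4, on the board's top face (10 mm above the desk), 105 mm behind the front edge; axes as the board's. The white outline is 140 (x) x 110 mm (y) inside; bays are 158 mm apart along y, bay 1 at the -y end.
- carton_blue: cardboard carton, 60 deep (x) x 90 wide (y) x 120 mm tall (z), 0.18 to 0.34 kg, with a white and blue label on its -x face only. Origin at the centre of its underside, z up along its height, so the label faces -x; once laid with the label up its x axis points straight down. Glossy: slides at friction 0.32 to 0.44, so standing it slides when pushed at or below mid height (up to 60 mm) and topples when pushed near the top with its base against the board. May be absent.
- blue_mid (a point): centre of the blue carton, 60 mm up its height; axes as the carton's
- carton_red: cardboard carton, 60 deep (x) x 90 wide (y) x 120 mm tall (z), 0.18 to 0.34 kg, with a white and red label on its -x face only. Origin at the centre of its underside, z up along its height, so the label faces -x; once laid with the label up its x axis points straight down. Glossy: slides at friction 0.32 to 0.44, so standing it slides when pushed at or below mid height (up to 60 mm) and topples when pushed near the top with its base against the board. May be absent.
- red_mid (a point): centre of the red carton, 60 mm up its height; axes as the carton's
- carton_green: cardboard carton, 60 deep (x) x 90 wide (y) x 120 mm tall (z), 0.18 to 0.34 kg, with a white and green label on its -x face only. Origin at the centre of its underside, z up along its height, so the label faces -x; once laid with the label up its x axis points straight down. Glossy: slides at friction 0.32 to 0.44, so standing it slides when pushed at or below mid height (up to 60 mm) and topples when pushed near the top with its base against the board. May be absent.
- green_mid (a point): centre of the green carton, 60 mm up its height; axes as the carton's
- carton_yellow: cardboard carton, 60 deep (x) x 90 wide (y) x 120 mm tall (z), 0.18 to 0.34 kg, with a white and yellow label on its -x face only. Origin at the centre of its underside, z up along its height, so the label faces -x; once laid with the label up its x axis points straight down. Glossy: slides at friction 0.32 to 0.44, so standing it slides when pushed at or below mid height (up to 60 mm) and topples when pushed near the top with its base against the board. May be absent.
- yellow_mid (a point): centre of the yellow carton, 60 mm up its height; axes as the carton's
- jar: clear jar of binder clips with a red lid, 76 mm across, 103 mm tall; origin under its centre; leave alone
- webcam_mount: white webcam mount, 60 x 55 x 77 mm tall, beside the board; origin under its centre; leave alone
- bell: steel desk bell, 80 mm across, 54 mm tall; origin under its centre; leave alone
- controller_grip: grey silicone controller grip, about 90 x 160 x 35 mm; origin under its middle; leave alone

How it is judged (in metres and radians):
At the end, for the whole second after the job is handed in: every carton present lies flat on the board, label up (within 8 degrees), its centre within 14 mm of a bay's centre along and across the bay, its length along the bay within 0.2 rad, one carton per bay, at rest (((x of blue_mid in the frame of bay1 between -0.014 and 0.014 m and y of blue_mid in the frame of bay1 between -0.014 and 0.014 m) or (x of blue_mid in the frame of bay2 between -0.014 and 0.014 m and y of blue_mid in the frame of bay2 between -0.014 and 0.014 m) or (x of blue_mid in the frame of bay3 between -0.014 and 0.014 m and y of blue_mid in the frame of bay3 between -0.014 and 0.014 m) or (x of blue_mid in the frame of bay4 between -0.014 and 0.014 m and y of blue_mid in the frame of bay4 between -0.014 and 0.014 m)) and z of blue_mid in the frame of bay1 between 0.024 and 0.036 m and angle between each of carton_blue, carton_red, carton_green, carton_yellow's own x axis and vertical above 3 rad and angle between the z axis of each of carton_blue, carton_red, carton_green, carton_yellow and the x axis of bay1, either way round below 0.2 rad and linear speed of each of carton_blue, carton_red, carton_green, carton_yellow below 0.02 m/s and ((x of red_mid in the frame of bay1 between -0.014 and 0.014 m and y of red_mid in the frame of bay1 between -0.014 and 0.014 m) or (x of red_mid in the frame of bay2 between -0.014 and 0.014 m and y of red_mid in the frame of bay2 between -0.014 and 0.014 m) or (x of red_mid in the frame of bay3 between -0.014 and 0.014 m and y of red_mid in the frame of bay3 between -0.014 and 0.014 m) or (x of red_mid in the frame of bay4 between -0.014 and 0.014 m and y of red_mid in the frame of bay4 between -0.014 and 0.014 m)) and z of red_mid in the frame of bay1 between 0.024 and 0.036 m and ((x of green_mid in the frame of bay1 between -0.014 and 0.014 m and y of green_mid in the frame of bay1 between -0.014 and 0.014 m) or (x of green_mid in the frame of bay2 between -0.014 and 0.014 m and y of green_mid in the frame of bay2 between -0.014 and 0.014 m) or (x of green_mid in the frame of bay3 between -0.014 and 0.014 m and y of green_mid in the frame of bay3 between -0.014 and 0.014 m) or (x of green_mid in the frame of bay4 between -0.014 and 0.014 m and y of green_mid in the frame of bay4 between -0.014 and 0.014 m)) and z of green_mid in the frame of bay1 between 0.024 and 0.036 m and ((x of yellow_mid in the frame of bay1 between -0.014 and 0.014 m and y of yellow_mid in the frame of bay1 between -0.014 and 0.014 m) or (x of yellow_mid in the frame of bay2 between -0.014 and 0.014 m and y of yellow_mid in the frame of bay2 between -0.014 and 0.014 m) or (x of yellow_mid in the frame of bay3 between -0.014 and 0.014 m and y of yellow_mid in the frame of bay3 between -0.014 and 0.014 m) or (x of yellow_mid in the frame of bay4 between -0.014 and 0.014 m and y of yellow_mid in the frame of bay4 between -0.014 and 0.014 m)) and z of yellow_mid in the frame of bay1 between 0.024 and 0.036 m); the robot touches nothing.
It fails at once if a carton is lifted (its centre more than 90 mm above the desk; tipping alone raises it to about 70 mm) (height (world z) of any of blue_mid, red_mid, green_mid, yellow_mid above 0.09 m).
It fails at once if the jar is moved more than 20 mm (distance of jar from where it was at the start of the episode above 0.02 m).
It fails at once if the webcam_mount is moved more than 20 mm (distance of webcam_mount from where it was at the start of the episode above 0.02 m).
It fails at once if the bell is moved more than 20 mm (distance of bell from where it was at the start of the episode above 0.02 m).
It fails at once if the controller_grip is moved more than 20 mm (distance of controller_grip from where it was at the start of the episode above 0.02 m).
Of carton_blue, carton_red, carton_green, carton_yellow only 3 to 4 are there at a start; the rules pass over those that are not, and their reading is None.
At some moment in a run one of carton_blue, carton_red, carton_green, carton_yellow may be knocked a few centimetres aside while the robot is not near it.
It also fails if it takes over 210 s, if anything falls off the work surface, if the arm or the gripper's body presses on something with over 40 N, if the wrist force passes 120 N, or if a joint passes its speed limit or range.

### The arm

A 6-joint arm with a two-finger parallel gripper is mounted at the origin on the work surface. World frame = base frame: x ahead of the robot, y to its left, z up, the work surface at z = 0. Lengths are in mm, angles in rad, forces in N, time in s.
With the tool pointing down it reaches from about 350 to 775 mm from the base axis. Payload 7.3 kg.
Tool frame: the origin (TCP) lies at the very end of the fingers, on their centre line; the grasp point (between the pads) lies 19 mm behind it; z points along the fingers, y is the line along which they close (so a half turn about z gives the same grasp; the last joint's range is limited). The gripper opens to 92 mm and grips with 3 to 60 N. Pads are 19 mm wide; open, the fingers measure 130 mm over their backs; the gripper's body (75 mm by 190 mm) begins 47 mm behind the grasp point.
Start: joints at [1.03, 0.342, 1.524, -0, 1.275, -0.146], TCP at [201.917, 484.642, 188.341] pointing down, gripper open.
Joint ranges: [-2.53, 2.53], [-0.77, 2.02], [0.04, 2.7], [-1, 4.14], [0.28, 2.66], [-3.11, 3.11]. Speed limits (rad/s): [2.57, 2.57, 3.14, 3.14, 3.14, 3.14].

### API

Orientations are given as [roll, pitch, yaw] about the fixed x, y, z axes, in that order (R = Rz(yaw) Ry(pitch) Rx(roll)).
In Python, from plant import bot gives the robot as it stands.
- The arm moves only by the tool apply_moves, never from a script. Its argument "motion" is text: rows parted by semicolons, each of 4 numbers parted by spaces: the shift along the tool's x, y, z in m, then the turn about the tool's z in degrees. A call has 1 to 8 rows; each row shifts and turns the commanded pose from where the row before left it, along the tool's axes as they then stand; what a row does not reach is not made up. A row lasts 1/8 s, in which the tool goes at most 62.5 mm and 10.7 degrees, less where a joint would pass 70% of its speed; a pose out of reach is approached as far as the arm can. A call with a gripper value outside its range is refused whole. "fingers" is the opening, from -1 (shut) to 1 (fully open), set as the call begins (left out, the last holds). The fingers move at their own pace and stop on an object; the grip force is fixed at half the most. Time passes only in rows, so rows that do not move let the fingers close. It gives the time, the measured TCP pose, the force, the opening and the grip force at its end, in the units of the state.
- bot.get_obs(): the state, without advancing time (a new reading comes with each control period).
- bot.capture(name): name is "scene" or "top"; returns a dict with "img" (400x640x3 uint8, blue, green, red), "range_z" (400x640 float32, mm along the optical axis (not along the pixel's ray), 0 where there is no reading), "fx", "fy", "cx", "cy" (pixels), "D" ([k1, k2, p1, p2, k3] as OpenCV has them; the pictures are not rectified), "world_from_camera" (4x4, takes a point from camera to world coordinates). Camera axes: x right, y down, z forward; pixel columns grow to the right and rows downward; lengths in mm; the calibration is good to about 2 mm. A picture is of the moment at which its call begins.
- bot.close_job(): hands the job in; it is judged then, once.
Trained networks look in a picture, given as the dict that the camera call returned (one of the last four; its "shot" number tells which), for a name from the list of things; names that differ only in an ending like _2 or _b are one class to them, and where a whole thing is asked for, a point or a joint stands for the part that bears it (a point fixed in the world has none). Each returns a list of dicts, best first, with "p" (0 to 1); they miss things now and then, are a little off and sometimes report something else, mostly with a low value. They report only what shows in the picture. A call takes as long as a camera call.
- bot.cut_out(picture, thing): "pixels" (400x640 bool, what is visible of it) and "point" ([column, row] in pixels, amid what is visible of it).
The state is a dict: "time": time; "joint_positions": joint angles; "dq": joint speeds; "tau": joint torques, N m; "tool_pos": TCP position; "tcp_rot": TCP orientation; "contact_force": force on the tool from outside, world axes, zero at the start; "moment": the same for the moment, N m; "grip_width": finger opening in mm; "finger_force": force on a finger pad.
Only numpy, scipy, OpenCV 4.12 (cv2) and the standard library are available. Lean on these libraries where they do the work, as an engineer would, in place of code of your own. Each camera call takes 0.05 s, during which the arm holds its last target. There are 200 camera calls.

## Working session

There is one attempt and no reset: what is moved stays moved. The work goes in short steps, Python scripts to look and compute and a tool call to move; the robot and the scene stay as the last step left them, time stands still between calls to the robot, and variables do not carry over. Pictures are saved under pics/ and viewed, at most 14 in all, crops included, and the job is handed in when it is done.

Besides the shell and the picture viewer there is one more tool, called after "Request:" as name(argument=value, ...) on one line, values as JSON. apply_moves: Moves the arm, as the interface text tells. Its arguments: {"type":"object","properties":{"motion":{"type":"string"},"fingers":{"type":"number"}},"required":["motion"]}

```bash
mkdir -p pics; ls; cat > h.py <<'E'
import numpy as np, cv2
from plant import bot
def world(c,m):
    r=c["range_z"]; v,u=np.nonzero(m&(r>0)); z=r[v,u]
    K=np.array([[c["fx"],0,c["cx"]],[0,c["fy"],c["cy"]],[0,0,1]])
    p=cv2.undistortPoints(np.stack([u,v],1).astype(np.float64)[:,None],K,np.array(c["D"]))[:,0]
    P=np.c_[p*z[:,None],z,np.ones(len(z))]
    return (np.array(c["world_from_camera"])@P.T).T[:,:3]
E
python3 - <<'E'
from h import *
for n in ["scene","top"]:
    c=bot.capture(n); cv2.imwrite(f"pics/{n}0.png",c["img"]); print(n,np.round(c["world_from_camera"],2).tolist())
    for t in ["carton_blue","carton_red","carton_green","carton_yellow","jar","webcam_mount","bell","controller_grip","board"]:
        for d in bot.cut_out(c,t)[:2]:
            P=world(c,d["pixels"]); 
            if len(P)==0: continue
            print(t,round(d["p"],2),np.round(d["point"]),len(P),np.percentile(P,[3,50,97],axis=0).round().tolist())
print(bot.get_obs())
E
```

```text
pics
scene [[0.85, 0.34, -0.4, 1041.94], [0.53, -0.53, 0.67, -899.14], [0.02, -0.78, -0.63, 861.44], [0.0, 0.0, 0.0, 1.0]]
carton_blue 0.98 [268. 229.] 1296 [[475.0, -299.0, 6.0], [516.0, -277.0, 91.0], [536.0, -208.0, 122.0]]
carton_blue 0.68 [339. 224.] 8246 [[543.0, -309.0, 7.0], [649.0, -79.0, 11.0], [745.0, 294.0, 14.0]]
carton_green 0.66 [295. 196.] 1008 [[466.0, -145.0, 12.0], [507.0, -124.0, 91.0], [522.0, -58.0, 123.0]]
carton_yellow 0.73 [333. 154.] 810 [[443.0, 148.0, 2.0], [485.0, 161.0, 81.0], [506.0, 245.0, 123.0]]
jar 0.59 [176. 274.] 1163 [[371.0, -566.0, 6.0], [418.0, -540.0, 88.0], [435.0, -502.0, 105.0]]
jar 0.46 [384. 145.] 302 [[536.0, 406.0, 7.0], [581.0, 455.0, 25.0], [612.0, 536.0, 34.0]]
webcam_mount 0.89 [223. 299.] 572 [[520.0, -534.0, 3.0], [548.0, -512.0, 12.0], [570.0, -481.0, 76.0]]
bell 0.71 [351. 135.] 196 [[363.0, 441.0, -3.0], [415.0, 462.0, 24.0], [444.0, 565.0, 43.0]]
controller_grip 0.69 [334. 157.] 722 [[449.0, 148.0, 11.0], [485.0, 158.0, 84.0], [506.0, 229.0, 123.0]]
controller_grip 0.68 [384. 146.] 331 [[537.0, 407.0, -1.0], [582.0, 454.0, 24
[... 1339 characters left out ...]
me': 1.0, 'joint_positions': array([ 1.03001068e+00,  3.41984751e-01,  1.52413042e+00, -1.32911173e-05,
        1.27542781e+00, -1.46005838e-01]), 'dq': array([-4.76503701e-04,  9.56075569e-05, -7.54900881e-04, -1.35350446e-03,
        1.90176695e-04,  1.49878477e-04]), 'tau': array([ 8.86696325e-04, -4.31133986e+01, -2.44479328e+01,  7.15991668e-02,
        4.84165619e-02, -6.23065444e-05]), 'tool_pos': array([201.90261174, 484.62079639, 188.33778998]), 'tcp_rot': array([3.14154536e+00, 1.98069593e-05, 2.74681671e+00]), 'contact_force': array([1.0704307 , 0.41054676, 0.03587462]), 'moment': array([ 0.0530817 , -0.02029963, -0.06088943]), 'finger_force': 0.0, 'grip_width': 92.10241832884148}
```

```bash
python3 - <<'E'
import cv2
a=cv2.imread("pics/top0.png")[120:270,150:490]
cv2.imwrite("pics/t0c.png",cv2.resize(a,None,fx=2.3,fy=2.3,interpolation=cv2.INTER_CUBIC))
E
cat >> h.py <<'E'
def tops(c,quiet=False):
    """standing cartons: rect fit of top faces; board rect; bay lines"""
    r=c["range_z"]; P=np.full((400,640,3),np.nan); m=r>0; P[m]=world(c,m)
    T=(abs(P[...,2]-120)<9)&(P[...,0]>350)&(P[...,0]<640)&(abs(P[...,1])<400)
    n,l,s,_=cv2.connectedComponentsWithStats(T.astype(np.uint8))
    for i in range(1,n):
        if s[i,4]<100: continue
        Q=P[l==i]; R=cv2.minAreaRect(Q[:,:2].astype(np.float32)); px=c["img"][l==i].mean(0)
        print("top",np.round(R[0]),np.round(R[1]),round(R[2],1),px.round())
    return P
def board(c,P):
    B=(abs(P[...,2]-10)<12)&(P[...,0]>535)&(P[...,0]<760)&(abs(P[...,1])<345)&(c["img"].max(2)>0)
    d=[d for d in bot.cut_out(c,"board")][0]["pixels"]
    Q=P[d&(abs(P[...,2]-10)<12)]; R=cv2.minAreaRect(Q[:,:2].astype(np.float32)); print("board",R)
E
python3 - <<'E'
from h import *
c=bot.capture("top"); P=tops(c); board(c,P)
g=c["img"]; w=(g.min(2)>140)&(abs(P[...,2]-10)<12)&(P[...,0]>545)&(P[...,0]<745)&(abs(P[...,1])<340)
n,l,s,_=cv2.connectedComponentsWithStats(w.astype(np.uint8),connectivity=8)
for i in range(1,n):
    if s[i,4]>30:
        R=cv2.minAreaRect(P[l==i][:,:2].astype(np.float32)); print("bay",s[i,4],np.round(R[0]),np.round(R[1]),round(R[2],1))
E
```

```text
top [ 501. -249.] [61. 92.] 12.0 [115. 163. 203.]
top [491. -97.] [60. 91.] 5.1 [117. 165. 204.]
top [475. 199.] [61. 90.] 6.1 [117. 166. 206.]
board ((410.8724365234375, 481.53350830078125), (74.75187683105469, 70.70285034179688), 9.68195915222168)
```

View pics/t0c.png

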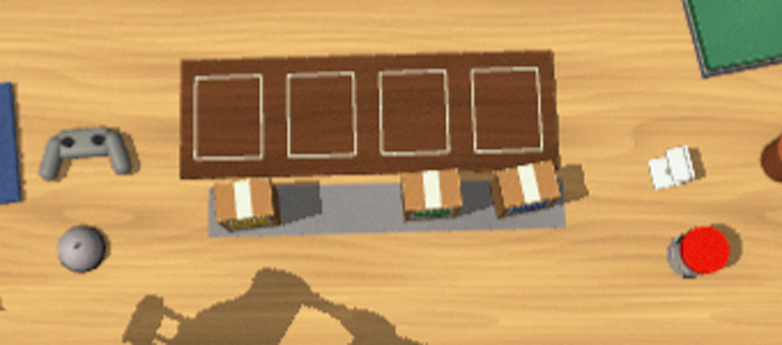

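View pics/scene0.png

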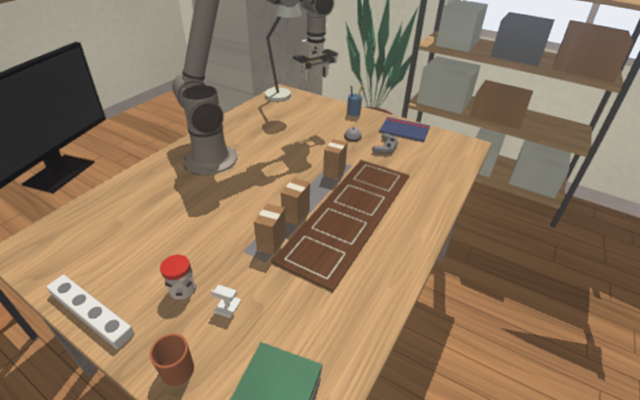

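The views show blue, green and yellow standing at crop px (525,190), (430,193) and (245,203). There is no red carton, and the board has a slight yaw. Next I'll fit the board.

```bash
cat >> h.py <<'E'
def full(c):
    m=c["range_z"]>0; P=np.full((400,640,3),np.nan); P[m]=world(c,m); return P
E
python3 - <<'E'
from h import *
for n in ["top","scene"]:
    c=bot.capture(n); P=full(c); g=c["img"].astype(int)
    reg=(abs(P[...,2]-10)<10)&(P[...,0]>530)&(P[...,0]<765)&(abs(P[...,1])<370)
    d=(reg&(g.max(2)<125)&(g[...,2]>g[...,0]+12)).astype(np.uint8)
    d=cv2.morphologyEx(d,cv2.MORPH_OPEN,np.ones((2,2)))
    k,l,s,_=cv2.connectedComponentsWithStats(cv2.morphologyEx(d,cv2.MORPH_CLOSE,np.ones((5,5))))
    i=1+s[1:,4].argmax(); print(n,s[i,4],cv2.minAreaRect(P[(l==i)&reg][:,:2].astype(np.float32)))
    w=(reg&(l==i)&(g.min(2)>(85 if n=="top" else 110))).astype(np.uint8)
    print(w.sum())
    k,l,s,_=cv2.connectedComponentsWithStats(cv2.dilate(w,np.ones((2,2))))
    for i in range(1,k):
        if s[i,4]>40: 
            R=cv2.minAreaRect(P[(l==i)&(w>0)][:,:2].astype(np.float32)); print(" bay",s[i,4],np.round(R[0],1),np.round(R[1]),round(R[2],1))
E
```

```text
top 8217 ((638.814208984375, 0.876861572265625), (209.18389892578125, 640.2847290039062), 1.3622444868087769)
799
 bay 318 [ 649.4 -230.1] [153. 118.] 1.5
 bay 322 [640.7  84.7] [152. 115.] 1.5
 bay 330 [645.5 -73. ] [154. 117.] 0.8
 bay 358 [635.2 244. ] [151. 119.] 2.4
scene 8121 ((638.0654296875, 2.089202880859375), (226.7230682373047, 641.6924438476562), 1.2841553688049316)
571
 bay 61 [568.3  73.4] [  9. 108.] 4.2
 bay 97 [703.2  86.8] [ 23. 123.] 3.2
 bay 89 [574. -80.] [ 24. 115.] 13.0
 bay 129 [709.8 -80.2] [124.  43.] 71.4
 bay 48 [ 633.5 -131.5] [ 9. 50.] 88.9
 bay 455 [ 648.1 -232.1] [150. 122.] 2.0
```

```bash
cat > g.py <<'E'
import sys; from h import *
# g.py n x y z yawdeg : rows from the measured pose to target
def rows(n,x,y,z,yaw):
    o=bot.get_obs(); p=np.array(o["tool_pos"]); a=np.degrees(o["tcp_rot"][2]); d=(np.array([x,y,z])-p)/n/1000
    t=(yaw-a+180)%360-180; print("from",p.round(1),round(a,2),"t",round(o["time"],2),"turn",round(-t,1)); 
    for i in range(n):
        b=np.radians(a+t*i/n); print("%.4f %.4f %.4f %.2f;"%(d[0]*np.cos(b)+d[1]*np.sin(b),d[0]*np.sin(b)-d[1]*np.cos(b),-d[2],-t/n),end=" ")
    print()
if __name__=="__main__": rows(int(sys.argv[1]),*map(float,sys.argv[2:]))
E
python3 g.py 8 475 199 190 96
```

```text
from [201.9 484.6 188.3] 157.38 t 1.2 turn 61.4
-0.0452 -0.0198 -0.0002 7.67; -0.0475 -0.0136 -0.0002 7.67; -0.0489 -0.0072 -0.0002 7.67; -0.0494 -0.0006 -0.0002 7.67; -0.0490 0.0060 -0.0002 7.67; -0.0478 0.0125 -0.0002 7.67; -0.0457 0.0188 -0.0002 7.67; -0.0428 0.0247 -0.0002 7.67;
```

Request:
apply_moves(motion="-0.0452 -0.0198 0 7.67; -0.0475 -0.0136 0 7.67; -0.0489 -0.0072 0 7.67; -0.0494 -0.0006 0 7.67; -0.0490 0.0060 0 7.67; -0.0478 0.0125 0 7.67; -0.0457 0.0188 0 7.67; -0.0428 0.0247 0 7.67", fingers=1)

```text
time: 2.2
tool_pos: [476.0, 197.6, 188.4]
tcp_rot: [3.141, -0.0, 1.671]
contact_force: [1.3, 1.1, -0.4]
grip_width: 91.9
finger_force: 0.0
```

```bash
cat >> h.py <<'E'
E
python3 - <<'E'
from h import *
c=bot.capture("top"); tops(c)
c=bot.capture("scene"); tops(c)
E
python3 g.py 1 475 199 58 96
```

```text
top [ 501. -249.] [60. 91.] 11.6 [117. 165. 205.]
top [491. -97.] [61. 91.] 5.9 [109. 151. 185.]
top [479. 166.] [61. 25.] 7.5 [ 78. 133. 187.]
top [473. 198.] [ 61. 100.] 6.6 [116. 148. 178.]
top [489. -99.] [62. 97.] 4.9 [109. 137. 164.]
top [ 500. -251.] [62. 97.] 11.3 [115. 146. 177.]
from [477.8 195.7 188.1] 95.61 t 2.3 turn -0.4
0.0036 -0.0025 0.1301 -0.39;
```

Request:
apply_moves(motion="0.0036 -0.0025 0.03 0; 0 0 0.04 0; 0 0 0.04 0; 0 0 0.02 0; 0 0 0 0")

```text
time: 2.92
tool_pos: [470.5, 202.5, 57.1]
tcp_rot: [-3.138, 0.0, 1.677]
contact_force: [0.1, 0.4, 1.1]
grip_width: 92.0
finger_force: 0.0
```

Request:
apply_moves(motion="0 0 0 0; 0 0 0 0; 0 0 0 0; 0 0 0 0; 0 0 0 0; 0 0 0 0", fingers=0.1)

```text
time: 3.68
tool_pos: [472.2, 202.3, 58.8]
tcp_rot: [3.141, -0.0, 1.676]
contact_force: [-2.1, 0.0, 5.6]
grip_width: 59.9
finger_force: 29.9
```

```bash
python3 g.py 4 500 238 58 91.5
```

```text
from [472.2 202.3  58.8] 96.01 t 3.67 turn 4.5
0.0081 0.0078 0.0002 1.13; 0.0083 0.0077 0.0002 1.13; 0.0084 0.0075 0.0002 1.13; 0.0086 0.0073 0.0002 1.13;
```

Request:
apply_moves(motion="0.0080 0.0065 0 1.13; 0.0095 0.0065 0 1.13; 0.0095 0.0065 0 1.13; 0.0095 0.005 0 1.13; 0 0 0 0; 0 0 0 0")

```text
time: 4.42
tool_pos: [494.5, 241.0, 58.7]
tcp_rot: [3.14, -0.001, 1.597]
contact_force: [-0.1, 1.9, 3.9]
grip_width: 59.7
finger_force: 29.9
```

```bash
python3 - <<'E'
from h import *
c=bot.capture("scene"); tops(c)
c=bot.capture("top"); tops(c);o=bot.get_obs(); print(o["contact_force"])
E
python3 g.py 1 500 238 58 91.5
```

```text
top [496. 230.] [96. 89.] 66.9 [ 98. 121. 142.]
top [489. -99.] [62. 95.] 4.3 [110. 139. 166.]
top [ 500. -251.] [61. 95.] 12.3 [115. 146. 176.]
top [ 501. -249.] [60. 91.] 12.0 [117. 166. 205.]
top [491. -97.] [62. 90.] 5.3 [108. 150. 184.]
[0.33554659 1.81126929 3.56931507]
from [494.5 241.   58.7] 91.51 t 4.53 turn 0.0
-0.0031 0.0055 0.0007 0.01;
```

Creep to the board until contact.

Request:
apply_moves(motion="0 0.002 0 0; 0 0.002 0 0; 0 0.002 0 0; 0 0 0 0")

```text
time: 5.03
tool_pos: [497.9, 240.6, 58.8]
tcp_rot: [-3.138, 0.0, 1.597]
contact_force: [-6.6, 0.4, 13.2]
grip_width: 59.5
finger_force: 30.0
```

Request:
apply_moves(motion="0 0.002 0 0; 0 0.002 0 0; 0 0 0 0")

```text
time: 5.4
tool_pos: [499.3, 240.6, 59.0]
tcp_rot: [-3.133, 0.0, 1.597]
contact_force: [-13.6, -0.4, 20.2]
grip_width: 60.0
finger_force: 30.0
```

Request:
apply_moves(motion="0 -0.002 0 0; 0 0 0 0; 0 0 0 0; 0 0 0 0; 0 0 -0.03 0; 0 0 -0.05 0; 0 0 -0.05 0; 0 0 -0.01 0", fingers=1)

```text
time: 6.4
tool_pos: [503.6, 241.3, 202.0]
tcp_rot: [3.135, -0.002, 1.597]
contact_force: [0.8, 0.3, -0.1]
grip_width: 91.5
finger_force: 0.0
```

```bash
python3 - <<'E'
from h import *
c=bot.capture("top"); tops(c)
c=bot.capture("scene"); tops(c)
E
python3 g.py 9 438 238 185 1.5
```

```text
top [ 501. -249.] [60. 91.] 11.8 [117. 166. 206.]
top [502. 211.] [60. 37.] 1.2 [ 82. 138. 191.]
top [492. -97.] [61. 90.] 4.8 [ 85. 125. 160.]
top [499. 236.] [62. 97.] 0.8 [114. 145. 174.]
top [490. -98.] [63. 98.] 6.1 [ 87. 112. 138.]
top [ 500. -251.] [61. 94.] 11.1 [115. 147. 177.]
from [502.3 240.8 199.3] 91.5 t 6.5 turn 90.0
-0.0001 -0.0071 0.0016 10.00; -0.0014 -0.0070 0.0016 10.00; -0.0026 -0.0067 0.0016 10.00; -0.0037 -0.0061 0.0016 10.00; -0.0047 -0.0054 0.0016 10.00; -0.0056 -0.0045 0.0016 10.00; -0.0063 -0.0035 0.0016 10.00; -0.0068 -0.0023 0.0016 10.00; -0.0071 -0.0011 0.0016 10.00;
```

Request:
apply_moves(motion="0 -0.0071 0 10.3; -0.0014 -0.0070 0 10.3; -0.0026 -0.0067 0 10.3; -0.0037 -0.0061 0 10.3; -0.0047 -0.0054 0 10.3; -0.0056 -0.0045 0 10.3; -0.0063 -0.0035 0 10.3; -0.0068 -0.0023 0 10.3", fingers=-0.13)

```text
time: 7.5
tool_pos: [443.3, 238.8, 196.2]
tcp_rot: [3.141, 0.004, 0.153]
contact_force: [-0.3, -1.0, 0.1]
grip_width: 39.8
finger_force: 0.0
```

```bash
python3 g.py 1 435 238 101 1.5
```

```text
from [443.3 238.8 196.2] 8.75 t 7.5 turn 7.3
-0.0083 -0.0005 0.0952 7.25;
```

Request:
apply_moves(motion="-0.008 0 0.035 7.25; 0 0 0.04 0; 0 0 0.02 0; 0 0 0 0; 0.01 0 0 0; 0.005 0 0 0; 0.004 0 0 0; 0.004 0 0 0")

```text
time: 8.5
tool_pos: [460.0, 238.8, 103.6]
tcp_rot: [-3.141, -0.001, 0.032]
contact_force: [-0.8, -0.2, 0.7]
grip_width: 40.1
finger_force: 0.0
```

Request:
apply_moves(motion="0.006 0 0 0; 0.006 0 0 0; 0.006 0 0 0; 0.006 0 0 0; 0.006 0 0 0; 0.006 0 0 0")

```text
time: 9.25
tool_pos: [496.0, 239.9, 103.3]
tcp_rot: [-3.142, 0.0, 0.032]
contact_force: [-0.9, -0.2, 0.0]
grip_width: 39.7
finger_force: 0.0
```

Request:
apply_moves(motion="0.007 0 0 0; 0.007 0 0 0; 0.006 0 0 0; 0.006 0 0 0; 0.005 0 0 0; 0.005 0 0 0; 0 0 0 0; 0 0 0 0")

```text
time: 10.25
tool_pos: [531.4, 241.0, 103.3]
tcp_rot: [-3.142, 0.0, 0.032]
contact_force: [0.8, 0.8, -0.9]
grip_width: 39.8
finger_force: 0.0
```

```bash
python3 - <<'E'
from h import *
c=bot.capture("scene"); tops(c); cv2.imwrite("pics/s1.png",cv2.resize(c["img"][110:260,220:440],None,fx=3,fy=3))
E
```

```text
top [498. 233.] [62. 96.] 0.3 [107. 134. 159.]
top [490. -99.] [63. 91.] 4.1 [ 89. 116. 142.]
top [ 499. -251.] [62. 96.] 10.7 [114. 145. 176.]
```

View pics/s1.png

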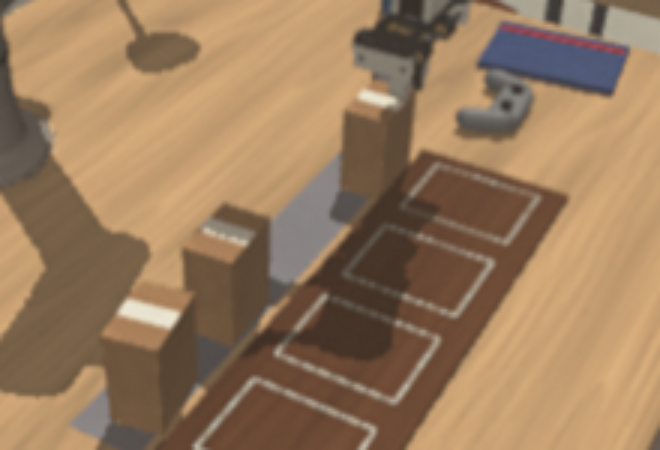

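The carton is still upright at crop px (375,150), with the fingers at its top. I'll check from the top camera.

```bash
python3 - <<'E'
from h import *
c=bot.capture("top"); tops(c); a=cv2.resize(c["img"][150:250,200:320],None,fx=4,fy=4)
c=bot.capture("scene"); b=cv2.resize(c["img"][100:200,290:410],None,fx=4,fy=4); cv2.imwrite("pics/s2.png",np.vstack([a,b])[:, :][::1] if 0 else cv2.resize(np.hstack([a,b]),(800,333)))
o=bot.get_obs(); print(o["tool_pos"],o["tcp_rot"],o["joint_positions"],o["time"],o["contact_force"])
E
```

```text
top [ 501. -249.] [60. 91.] 11.8 [117. 165. 206.]
top [491. -97.] [61. 90.] 4.9 [ 87. 128. 163.]
[531.40126687 241.08089298 103.39612435] [-3.14150729e+00 -2.34495870e-05  3.24317443e-02] [2.94550517e-01 5.24070267e-01 1.47910603e+00 8.41146181e-05
 1.13837159e+00 1.83287985e+00] 10.4 [ 1.24951381 -0.58397194  0.76095939]
```

View pics/s2.png

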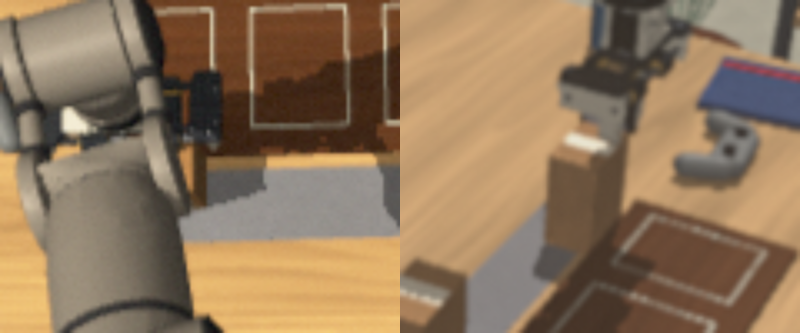

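```bash
python3 - <<'E'
from h import *
c=bot.capture("scene"); P=full(c)
K=np.array([[c["fx"],0,c["cx"]],[0,c["fy"],c["cy"]],[0,0,1]]);T=np.linalg.inv(c["world_from_camera"])
for q in [(531,241,103),(531,215,103),(499,237,120),(470,237,120)]:
    print(q,cv2.projectPoints(np.array([q],float),cv2.Rodrigues(T[:3,:3])[0],T[:3,3],K,np.array(c["D"]))[0].ravel().round(1))
for v in range(120,182,4): print(v,[tuple(P[v,u].round().astype(int)) if c["range_z"][v,u]>0 else 0 for u in range(328,356,4)])
E
```

```text
(531, 241, 103) [354.5 148.6]
(531, 215, 103) [351.4 151.6]
(499, 237, 120) [346.9 142.8]
(470, 237, 120) [340.2 140.6]
120 [(np.int64(229), np.int64(568), np.int64(-4)), (np.int64(249), np.int64(573), np.int64(-1)), (np.int64(265), np.int64(584), np.int64(-1)), (np.int64(502), np.int64(161), np.int64(249)), (np.int64(514), np.int64(169), np.int64(250)), (np.int64(510), np.int64(208), np.int64(231)), (np.int64(331), np.int64(625), np.int64(1))]
124 [(np.int64(253), np.int64(526), np.int64(-1)), (np.int64(270), np.int64(536), np.int64(0)), (np.int64(284), np.int64(549), np.int64(-1)), (np.int64(513), np.int64(141), np.int64(246)), (np.int64(526), np.int64(145), np.int64(248)), (np.int64(538), np.int64(151), np.int64(249)), (np.int64(548), np.int64(162), np.int64(247))]
128 [(np.int64(270), np.int64(498), np.int64(-4)), (np.int64(288), np.int64(504), np.int64(-2)), (np.int64(305), np.int64(512), np.int64(0)), (np.int64(509), np.int64(151), np.int64(225)), (np.int64(525), np.int64(150), np.int64(230)), (np.int64(540), np.int64(151), np.int64(234)), (np.int64(557), np.int64(147), np.int6
[... 3548 characters left out ...]
t64(15)), (np.int64(539), np.int64(222), np.int64(9))]
176 [(np.int64(469), np.int64(154), np.int64(2)), (np.int64(481), np.int64(165), np.int64(1)), (np.int64(497), np.int64(168), np.int64(5)), (np.int64(508), np.int64(181), np.int64(1)), (np.int64(522), np.int64(188), np.int64(3)), (np.int64(540), np.int64(186), np.int64(11)), (np.int64(554), np.int64(191), np.int64(14))]
180 [(np.int64(482), np.int64(132), np.int64(2)), (np.int64(494), np.int64(142), np.int64(1)), (np.int64(507), np.int64(150), np.int64(1)), (np.int64(518), np.int64(163), np.int64(-2)), (np.int64(538), np.int64(156), np.int64(10)), (np.int64(552), np.int64(162), np.int64(12)), (np.int64(565), np.int64(171), np.int64(11))]
```

Request:
apply_moves(motion="0 0 -0.04 0; 0 0 0 0; -0.05 0 0 0; -0.05 0 0 0; 0 0 0 0")

```text
time: 11.08
tool_pos: [427.8, 237.5, 142.8]
tcp_rot: [3.141, 0.003, 0.034]
contact_force: [-0.8, 0.5, -0.4]
grip_width: 40.2
finger_force: 0.0
```

```bash
python3 - <<'E'
from h import *
o=bot.get_obs(); print(o["tool_pos"],o["joint_positions"])
c=bot.capture("scene"); P=full(c); t=o["tool_pos"]
m=(abs(P[...,0]-t[0])<60)&(abs(P[...,1]-t[1])<110)&(P[...,2]>126)&(P[...,2]<t[2]+160)
for z in range(120,310,8):
    Q=P[m&(abs(P[...,2]-z)<4)]
    if len(Q): print(z,len(Q),np.percentile(Q[:,:2],[5,95],axis=0).round().tolist())
cv2.imwrite("pics/s3.png",cv2.resize(c["img"][80:180,270:400],(780,600)))
E
```

```text
[427.84311175 237.48921379 142.75829746] [3.49773410e-01 3.23223519e-01 1.68723984e+00 2.90771134e-04
 1.13439931e+00 1.88655160e+00]
176 2 [[422.0, 218.0], [434.0, 257.0]]
184 15 [[420.0, 205.0], [442.0, 259.0]]
192 23 [[420.0, 199.0], [441.0, 260.0]]
200 27 [[420.0, 197.0], [443.0, 261.0]]
208 25 [[424.0, 198.0], [442.0, 266.0]]
216 15 [[424.0, 195.0], [441.0, 273.0]]
224 3 [[440.0, 263.0], [440.0, 269.0]]
232 4 [[437.0, 210.0], [443.0, 273.0]]
248 40 [[405.0, 146.0], [467.0, 315.0]]
256 82 [[404.0, 147.0], [467.0, 317.0]]
264 95 [[406.0, 146.0], [468.0, 317.0]]
272 98 [[408.0, 141.0], [467.0, 314.0]]
280 82 [[410.0, 139.0], [468.0, 311.0]]
288 224 [[405.0, 141.0], [464.0, 318.0]]
296 47 [[410.0, 218.0], [456.0, 281.0]]
304 12 [[413.0, 217.0], [456.0, 243.0]]
```

View pics/s3.png

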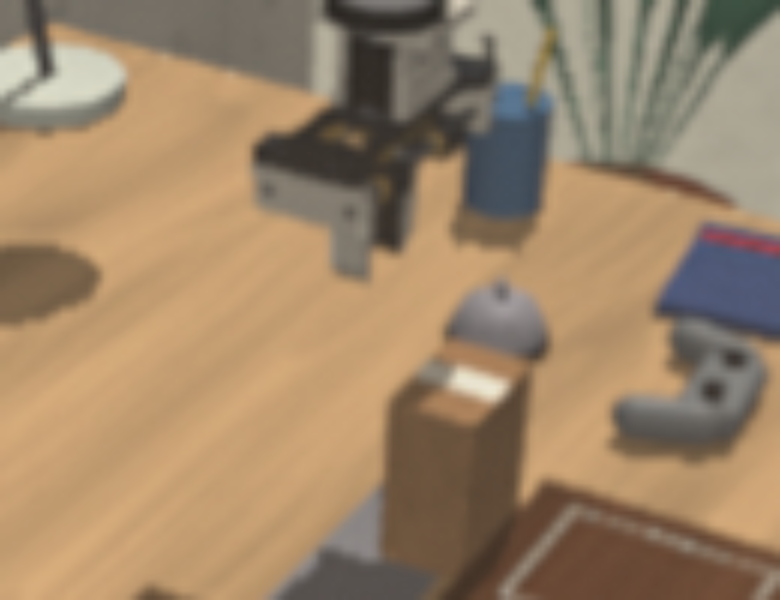

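The camera puts the fingertips at z≈180 (crop px (350,275)), but the reading says 143. So the real tip sits about 37 mm above the reading, and the fingers passed over the carton. I'll offset z by that amount and redo the push.

Request:
apply_moves(motion="0 0 0.04 0; 0 0 0.038 0; 0 0 0 0; 0.02 0 0 0; 0.008 0 0 0; 0.004 0 0 0; 0.004 0 0 0; 0.004 0 0 0")

```text
time: 12.12
tool_pos: [471.6, 239.1, 65.6]
tcp_rot: [-3.142, -0.0, 0.032]
contact_force: [-1.4, -0.5, 0.1]
grip_width: 40.2
finger_force: 0.7
```

```bash
python3 - <<'E'
from h import *
o=bot.get_obs(); print(o["tool_pos"],o["contact_force"])
c=bot.capture("scene"); tops(c); P=full(c); t=o["tool_pos"]
m=(P[...,0]<t[0]+60)&(P[...,0]>t[0]-50)&(abs(P[...,1]-t[1])<110)&(P[...,2]>85)&(P[...,2]<t[2]+160)
for z in range(80,200,8):
    Q=P[m&(abs(P[...,2]-z)<4)]
    if len(Q): print(z,len(Q),np.percentile(Q[:,:2],[5,95],axis=0).round().tolist())
E
```

```text
[471.56703085 239.14508991  65.58038506] [-1.35670172 -0.46206705  0.09757178]
top [506. 233.] [83. 94.] 1.0 [ 91. 114. 135.]
top [489. -98.] [61. 96.] 5.7 [111. 141. 169.]
top [ 500. -252.] [62. 93.] 12.2 [113. 145. 175.]
88 21 [[488.0, 185.0], [528.0, 195.0]]
96 22 [[486.0, 188.0], [530.0, 195.0]]
104 22 [[466.0, 187.0], [528.0, 217.0]]
112 27 [[465.0, 189.0], [525.0, 262.0]]
120 71 [[470.0, 190.0], [530.0, 273.0]]
128 132 [[472.0, 191.0], [524.0, 269.0]]
136 16 [[466.0, 199.0], [484.0, 270.0]]
144 1 [[485.0, 270.0], [485.0, 270.0]]
168 8 [[467.0, 153.0], [505.0, 300.0]]
176 67 [[445.0, 150.0], [511.0, 318.0]]
184 93 [[450.0, 149.0], [510.0, 319.0]]
192 89 [[450.0, 149.0], [510.0, 318.0]]
```

Request:
apply_moves(motion="0.006 0 0 0; 0.006 0 0 0; 0.006 0 0 0; 0.006 0 0 0; 0.006 0 0 0; 0.006 0 0 0; 0.005 0 0 0; 0.005 0 0 0")

```text
time: 13.18
tool_pos: [517.9, 240.6, 65.3]
tcp_rot: [-3.142, 0.0, 0.032]
contact_force: [0.0, -0.2, -0.5]
grip_width: 39.7
finger_force: 0.0
```

```bash
python3 - <<'E'
from h import *
c=bot.capture("scene"); tops(c); cv2.imwrite("pics/s4.png",cv2.resize(c["img"][100:260,250:450],(750,600)))
E
```

```text
top [ 490. -100.] [62. 96.] 5.1 [104. 131. 157.]
top [ 500. -251.] [61. 94.] 11.9 [113. 145. 175.]
```

View pics/s4.png

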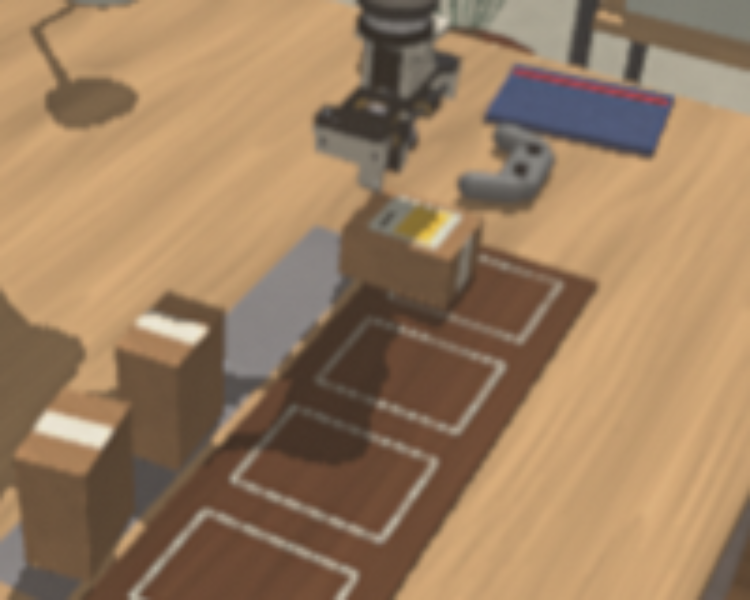

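Yellow now lies flat with its label up, at crop px (415,250). I'll retreat, measure it, then push it low.

Request:
apply_moves(motion="-0.03 0 0 0; -0.03 0 0 0; 0 0 0.035 0; 0 0 0.035 0; 0 0 0 0")

```text
time: 13.85
tool_pos: [455.7, 238.0, -6.5]
tcp_rot: [3.14, 0.005, 0.032]
contact_force: [-0.6, -0.3, 0.8]
grip_width: 39.9
finger_force: 0.0
```

```bash
cat >> h.py <<'E'
def lying(c,y0):
    P=full(c); T=(abs(P[...,2]-70)<7)&(P[...,0]>490)&(P[...,0]<760)&(abs(P[...,1]-y0)<80)
    n,l,s,_=cv2.connectedComponentsWithStats(T.astype(np.uint8))
    i=1+s[1:,4].argmax(); Q=P[l==i]; R=cv2.minAreaRect(Q[:,:2].astype(np.float32)); print("lying",np.round(R[0],1),np.round(R[1]),round(R[2],1),s[i,4])
E
python3 - <<'E'
from h import *
for n in ["top","scene"]: c=bot.capture(n); lying(c,238)
print(bot.get_obs()["tool_pos"])
P=full(c)
m=(abs(P[...,0]-460)<60)&(abs(P[...,1]-239)<100)&(P[...,2]>5)&(P[...,2]<140)
for z in range(10,140,10):
    Q=P[m&(abs(P[...,2]-z)<5)]
    if len(Q): print(z,len(Q),np.percentile(Q[:,:2],[5,95],axis=0).round().tolist())
E
```

```text
lying [563.  237.8] [120.  88.] 1.8 353
lying [559.6 235.6] [121.  99.] 2.5 472
[458.08691987 238.85601753  -3.99331189]
10 16 [[429.0, 156.0], [516.0, 248.0]]
20 13 [[500.0, 187.0], [518.0, 195.0]]
30 7 [[475.0, 189.0], [517.0, 246.0]]
40 27 [[449.0, 189.0], [516.0, 263.0]]
50 39 [[447.0, 190.0], [515.0, 266.0]]
60 28 [[450.0, 191.0], [517.0, 271.0]]
70 80 [[499.0, 192.0], [519.0, 277.0]]
100 28 [[433.0, 150.0], [495.0, 317.0]]
110 88 [[432.0, 149.0], [495.0, 317.0]]
120 100 [[438.0, 149.0], [496.0, 314.0]]
130 82 [[435.0, 143.0], [494.0, 314.0]]
```

Request:
apply_moves(motion="0.02 0 0 0; 0.018 0 0 0; 0.012 0 0 0; 0.012 0 0 0; 0.012 0 0 0; 0.010 0 0 0; 0.006 0 0 0; 0 0 0 0")

```text
time: 14.95
tool_pos: [548.2, 241.5, -4.8]
tcp_rot: [-3.141, -0.001, 0.032]
contact_force: [0.6, 0.4, -0.1]
grip_width: 39.9
finger_force: 0.0
```

```bash
python3 - <<'E'
from h import *
for n in ["top","scene"]: c=bot.capture(n); lying(c,238)
print(bot.get_obs()["tool_pos"])
E
```

```text
lying [642.5 205.7] [89. 34.] 13.2 131
lying [621.2 239.9] [121. 104.] 1.1 481
[547.6042605  241.54784602  -4.75748914]
```

Request:
apply_moves(motion="0.006 0 0 0; 0.004 0 0 0; 0.001 0 0 0; 0 0 0 0; -0.03 0 0 0; -0.05 0 -0.03 0; -0.05 0 -0.05 0; 0 0 -0.05 0")

```text
time: 16.05
tool_pos: [430.4, 237.4, 120.0]
tcp_rot: [3.14, 0.004, 0.034]
contact_force: [1.7, 0.9, -0.1]
grip_width: 39.8
finger_force: 0.0
```

```bash
python3 - <<'E'
from h import *
c=bot.capture("scene"); lying(c,238);tops(c)
c=bot.capture("top"); lying(c,238);tops(c)
cv2.imwrite("pics/s5.png",cv2.resize(c["img"][130:210,210:340],None,fx=5,fy=5))
E
python3 g.py 8 491 -97 140 95.2
```

```text
lying [631.1 238.9] [123.  96.] 0.9 498
top [489. -99.] [62. 93.] 5.4 [114. 145. 174.]
top [ 499. -251.] [61. 95.] 11.6 [113. 144. 174.]
lying [633.6 240. ] [123.  89.] 1.6 664
top [ 501. -249.] [60. 92.] 11.2 [116. 165. 205.]
top [491. -97.] [61. 90.] 4.7 [114. 161. 198.]
from [437.4 239.3 125.1] 1.89 t 16.15 turn -93.3
0.0053 0.0422 -0.0019 -11.66; -0.0033 0.0424 -0.0019 -11.66; -0.0119 0.0409 -0.0019 -11.66; -0.0199 0.0377 -0.0019 -11.66; -0.0271 0.0329 -0.0019 -11.66; -0.0332 0.0267 -0.0019 -11.66; -0.0379 0.0194 -0.0019 -11.66; -0.0410 0.0114 -0.0019 -11.66;
```

View pics/s5.png

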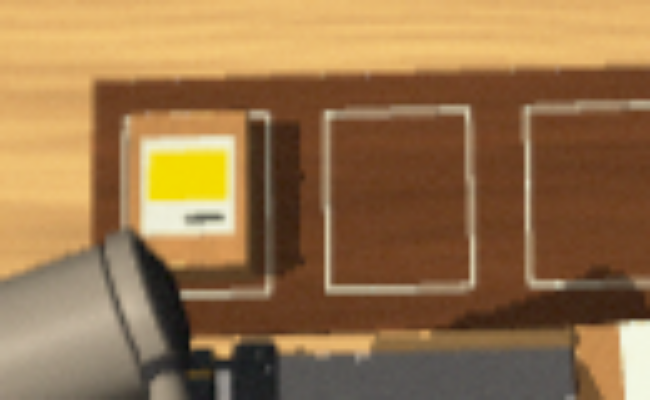

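Yellow sits inside bay 4 once parallax is allowed for; it is within about 5 mm. Next is green.

```bash
python3 g.py 9 491 -97 135 95.2
```

```text
from [437.4 239.3 125.1] 1.89 t 16.15 turn -93.3
0.0047 0.0375 -0.0011 -10.37; -0.0021 0.0378 -0.0011 -10.37; -0.0089 0.0368 -0.0011 -10.37; -0.0154 0.0346 -0.0011 -10.37; -0.0213 0.0313 -0.0011 -10.37; -0.0266 0.0269 -0.0011 -10.37; -0.0310 0.0217 -0.0011 -10.37; -0.0344 0.0157 -0.0011 -10.37; -0.0367 0.0093 -0.0011 -10.37;
```

Request:
apply_moves(motion="0.0047 0.0375 -0.002 -10.37; -0.0021 0.0378 -0.002 -10.37; -0.0089 0.0368 -0.002 -10.37; -0.0154 0.0346 -0.002 -10.37; -0.0213 0.0313 -0.001 -10.37; -0.0266 0.0269 -0.001 -10.37; -0.0310 0.0217 0 -10.37; -0.0344 0.0157 0 -10.37", fingers=1)

```text
time: 17.15
tool_pos: [482.1, -62.5, 129.1]
tcp_rot: [3.141, -0.0, 1.486]
contact_force: [-0.3, -0.4, 0.5]
grip_width: 91.7
finger_force: 0.0
```

```bash
python3 g.py 1 490 -97 40 95.2
```

```text
from [482.1 -62.5 129.1] 85.14 t 17.15 turn -10.1
-0.0337 0.0108 0.0891 -10.06;
```

Request:
apply_moves(motion="-0.0337 0.0108 0 -10.06; 0 0 0 0; 0 0 0.04 0; 0 0 0.04 0; 0 0 0.021 0; 0 0 0 0")

```text
time: 17.9
tool_pos: [488.2, -94.4, 27.0]
tcp_rot: [-3.138, -0.002, 1.655]
contact_force: [-0.0, -0.2, -0.1]
grip_width: 91.7
finger_force: 0.0
```

Request:
apply_moves(motion="0 0 0 0; 0 0 0 0; 0 0 0 0; 0 0 0 0; 0 0 0 0; 0 0 0 0", fingers=0.1)

```text
time: 18.65
tool_pos: [489.6, -95.6, 29.0]
tcp_rot: [3.141, 0.0, 1.656]
contact_force: [-2.4, 0.3, 6.5]
grip_width: 59.7
finger_force: 30.0
```

```bash
python3 - <<'E'
from h import *
c=bot.capture("scene"); lying(c,238);tops(c)
c=bot.capture("top"); tops(c); lying(c,238)
E
python3 g.py 4 505 -77 28 91.6
```

```text
lying [630.8 239. ] [122. 101.] 3.1 497
top [ 493. -122.] [96. 48.] 2.1 [ 73.  92. 110.]
top [ 499. -252.] [62. 92.] 12.4 [ 76.  96. 116.]
top [ 501. -249.] [61. 92.] 11.8 [ 70. 101. 128.]
lying [634.4 240. ] [123.  89.] 1.7 692
from [489.6 -95.6  29. ] 94.87 t 18.75 turn 3.3
0.0043 0.0042 0.0003 0.82; 0.0044 0.0042 0.0003 0.82; 0.0044 0.0041 0.0003 0.82; 0.0045 0.0040 0.0003 0.82;
```

Request:
apply_moves(motion="0.005 0.003 0 0.82; 0.005 0.003 0 0.82; 0.005 0.003 0 0.82; 0.005 0.003 0 0.82; 0 0 0 0; 0 0.002 0 0; 0 0.002 0 0; 0 0 0 0")

```text
time: 19.75
tool_pos: [503.6, -74.5, 29.0]
tcp_rot: [-3.14, -0.0, 1.599]
contact_force: [-4.8, -0.1, 11.3]
grip_width: 59.7
finger_force: 30.0
```

Request:
apply_moves(motion="0 0.002 0 0; 0 0.002 0 0; 0 0 0 0")

```text
time: 20.12
tool_pos: [507.1, -74.3, 29.0]
tcp_rot: [-3.139, -0.0, 1.599]
contact_force: [-6.5, 0.1, 12.5]
grip_width: 60.0
finger_force: 30.0
```

Request:
apply_moves(motion="0 0.002 0 0; 0 0.001 0 0; 0 0 0 0")

```text
time: 20.5
tool_pos: [507.4, -74.3, 29.2]
tcp_rot: [-3.134, -0.001, 1.6]
contact_force: [-16.4, -2.8, 20.7]
grip_width: 60.1
finger_force: 30.0
```

Request:
apply_moves(motion="0 -0.002 0 0; 0 0 0 0; 0 0 0 0; 0 0 0 0; 0 0 -0.03 0; 0 0 -0.05 0; 0 0 -0.05 0; 0 0 0 0", fingers=1)

```text
time: 21.5
tool_pos: [511.8, -75.3, 162.4]
tcp_rot: [3.133, 0.003, 1.599]
contact_force: [0.2, -0.1, -0.9]
grip_width: 92.2
finger_force: 0.0
```

```bash
python3 - <<'E'
from h import *
c=bot.capture("top"); tops(c)
c=bot.capture("scene"); tops(c)
E
python3 g.py 9 435 -78 145 1.8
```

```text
top [ 501. -249.] [60. 91.] 12.1 [ 76. 111. 143.]
top [509. -78.] [96. 62.] 89.6 [117. 148. 179.]
top [ 499. -251.] [63. 93.] 11.9 [ 83. 108. 132.]
from [509.2 -74.5 158.3] 91.59 t 21.6 turn 89.8
-0.0002 -0.0082 0.0015 9.98; -0.0016 -0.0081 0.0015 9.98; -0.0030 -0.0077 0.0015 9.98; -0.0042 -0.0071 0.0015 9.98; -0.0054 -0.0062 0.0015 9.98; -0.0064 -0.0052 0.0015 9.98; -0.0072 -0.0040 0.0015 9.98; -0.0078 -0.0027 0.0015 9.98; -0.0081 -0.0013 0.0015 9.98;
```

Request:
apply_moves(motion="0 -0.0082 0 10.3; -0.0016 -0.0081 0 10.3; -0.0030 -0.0077 0 10.3; -0.0042 -0.0071 0 10.3; -0.0054 -0.0062 0 10.3; -0.0064 -0.0052 0 10.3; -0.0072 -0.0040 0 10.3; -0.0078 -0.0027 0 10.3", fingers=-0.13)

```text
time: 22.6
tool_pos: [442.0, -75.9, 156.6]
tcp_rot: [-3.14, 0.003, 0.154]
contact_force: [-0.8, 0.4, -0.5]
grip_width: 39.8
finger_force: 0.0
```

```bash
python3 g.py 1 440 -78 65 1.8
```

```text
from [442.  -75.9 156.6] 8.85 t 22.6 turn 7.0
-0.0023 0.0018 0.0916 7.05;
```

Request:
apply_moves(motion="-0.0023 0.0018 0.03 7.05; 0 0 0.04 0; 0 0 0.021 0; 0 0 0 0; 0.015 0 0 0; 0.010 0 0 0; 0.005 0 0 0; 0.004 0 0 0")

```text
time: 23.6
tool_pos: [475.2, -77.0, 67.6]
tcp_rot: [-3.141, 0.001, 0.037]
contact_force: [-1.2, -0.3, 1.0]
grip_width: 40.0
finger_force: 0.7
```

Request:
apply_moves(motion="0.006 0 0 0; 0.006 0 0 0; 0.006 0 0 0; 0.006 0 0 0; 0.006 0 0 0; 0.006 0 0 0; 0.006 0 0 0; 0.006 0 0 0")

```text
time: 24.6
tool_pos: [523.7, -75.3, 67.5]
tcp_rot: [-3.142, -0.0, 0.037]
contact_force: [0.4, 0.7, 0.2]
grip_width: 39.8
finger_force: 0.0
```

```bash
python3 - <<'E'
from h import *
c=bot.capture("scene"); tops(c); lying(c,-77); lying(c,238)
E
```

```text
top [578. -77.] [29. 92.] 1.5 [ 91. 115. 140.]
top [ 499. -252.] [62. 94.] 11.5 [ 80. 102. 123.]
lying [537.5 -99.2] [ 70. 135.] 47.1 113
lying [631.6 240.1] [122.  97.] 1.2 495
```

Mid-fall perhaps; wait and look.

Request:
apply_moves(motion="0.004 0 0 0; 0 0 0 0; 0 0 0 0; 0 0 0 0")

```text
time: 25.15
tool_pos: [527.2, -75.2, 67.5]
tcp_rot: [-3.141, 0.0, 0.037]
contact_force: [-0.3, -0.0, -0.0]
grip_width: 39.6
finger_force: 0.0
```

```bash
python3 - <<'E'
from h import *
c=bot.capture("scene"); tops(c); lying(c,-77)
E
```

```text
top [ 500. -251.] [62. 94.] 11.3 [ 79. 101. 122.]
lying [568.5 -75.4] [122.  98.] 2.1 725
```

Request:
apply_moves(motion="-0.035 0 0 0; -0.035 0 0 0; 0 0 0.035 0; 0 0 0.035 0; 0 0 0 0; 0.02 0 0 0; 0.015 0 0 0; 0.010 0 0 0")

```text
time: 26.2
tool_pos: [503.3, -76.3, -1.2]
tcp_rot: [3.141, -0.001, 0.038]
contact_force: [-1.6, -0.0, 1.5]
grip_width: 40.0
finger_force: 0.9
```

```bash
python3 g.py 1 568 -73 -3 1.8;python3 - <<'E'
from h import *
c=bot.capture("scene"); lying(c,-77)
E
```

```text
from [503.3 -76.3  -1.2] 2.15 t 26.2 turn 0.4
0.0648 -0.0009 0.0018 0.35; 
lying [574.8 -74.6] [123.  95.] 2.6 748
```

Request:
apply_moves(motion="0.012 0 0 0; 0.012 0 0 0; 0.012 0 0 0; 0.012 0 0 0; 0.010 0 0 0; 0.006 0 0 0; 0.002 0 0 0; 0 0 0 0")

```text
time: 27.25
tool_pos: [568.5, -73.7, -2.5]
tcp_rot: [3.142, -0.001, 0.037]
contact_force: [-0.5, 0.1, 0.7]
grip_width: 39.7
finger_force: 0.0
```

Request:
apply_moves(motion="-0.03 0 0 0; -0.05 0 -0.03 0; -0.05 0 -0.05 0; 0 0 -0.05 0; 0 0 0 0")

```text
time: 27.88
tool_pos: [446.5, -79.3, 125.5]
tcp_rot: [3.138, -0.009, 0.037]
contact_force: [0.3, 0.4, -1.0]
grip_width: 40.1
finger_force: 0.0
```

```bash
python3 - <<'E'
from h import *
c=bot.capture("scene"); lying(c,-77);lying(c,238);tops(c)
c=bot.capture("top"); lying(c,-77);lying(c,238);tops(c)
cv2.imwrite("pics/s6.png",cv2.resize(c["img"][130:230,210:410],None,fx=4,fy=4))
E
python3 g.py 9 500 -250 130 101.8
```

```text
lying [640.8 -71. ] [121.  97.] 2.4 775
lying [631.6 239.4] [120. 100.] 1.8 494
top [ 499. -251.] [62. 94.] 11.5 [ 76.  97. 116.]
lying [644.7 -72.1] [116.  90.] 0.1 585
lying [634.  239.8] [124.  89.] 2.0 697
top [ 501. -249.] [60. 90.] 10.9 [ 69. 100. 127.]
from [444.4 -78.4 122. ] 2.13 t 27.98 turn -99.7
0.0055 0.0193 -0.0009 -11.07; 0.0017 0.0200 -0.0009 -11.07; -0.0022 0.0199 -0.0009 -11.07; -0.0060 0.0191 -0.0009 -11.07; -0.0096 0.0176 -0.0009 -11.07; -0.0128 0.0155 -0.0009 -11.07; -0.0155 0.0127 -0.0009 -11.07; -0.0176 0.0095 -0.0009 -11.07; -0.0191 0.0059 -0.0009 -11.07;
```

View pics/s6.png

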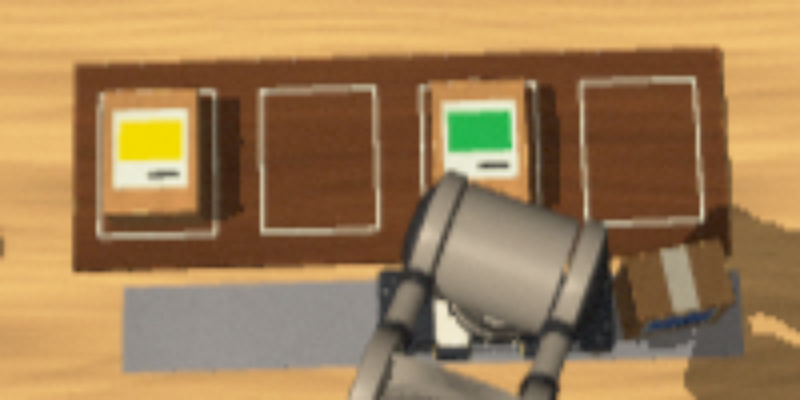

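Green is in bay 2. Next is blue.

Request:
apply_moves(motion="0.0055 0.0193 -0.002 -10.5; 0.0017 0.0200 -0.002 -10.5; -0.0022 0.0199 -0.002 -10.5; -0.0060 0.0191 -0.001 -10.5; -0.0096 0.0176 0 -10.5; -0.0128 0.0155 0 -10.5; -0.0155 0.0127 0 -10.5; -0.0176 0.0095 0 -10.5", fingers=1)

```text
time: 28.98
tool_pos: [487.8, -232.5, 126.5]
tcp_rot: [-3.139, -0.002, 1.51]
contact_force: [0.0, -0.3, 0.1]
grip_width: 91.9
finger_force: 0.0
```

```bash
python3 g.py 2 500 -250 130 101.6
```

```text
from [ 487.8 -232.5  126.5] 86.49 t 28.98 turn -15.1
-0.0084 0.0066 -0.0018 -7.55; -0.0092 0.0055 -0.0018 -7.55;
```

Request:
apply_moves(motion="-0.0084 0.0066 0 -7.55; -0.0092 0.0055 0 -7.55; 0 0 0 0; 0 0 0.04 0; 0 0 0.04 0; 0 0 0.019 0; 0 0 0 0")

```text
time: 29.85
tool_pos: [498.7, -248.7, 27.4]
tcp_rot: [-3.138, -0.004, 1.765]
contact_force: [0.6, 0.8, 0.6]
grip_width: 91.6
finger_force: 0.0
```

Request:
apply_moves(motion="0 0 0 0; 0 0 0 0; 0 0 0 0; 0 0 0 0; 0 0 0 0; 0 0 0 0", fingers=0.1)

```text
time: 30.6
tool_pos: [500.3, -250.2, 30.2]
tcp_rot: [3.141, 0.0, 1.767]
contact_force: [-3.7, 0.5, 6.3]
grip_width: 59.9
finger_force: 30.0
```

```bash
python3 - <<'E'
from h import *
c=bot.capture("scene"); lying(c,-77);lying(c,238); tops(c)
E
python3 g.py 4 508 -235 28 91.8
```

```text
lying [640.9 -72.9] [121.  94.] 2.6 771
lying [631.2 237.9] [122.  96.] 1.7 491
top [ 499. -278.] [80. 43.] 8.8 [ 69.  89. 109.]
from [ 500.3 -250.2   30.2] 101.24 t 30.65 turn 9.4
0.0034 0.0026 0.0005 2.36; 0.0035 0.0025 0.0005 2.36; 0.0036 0.0023 0.0005 2.36; 0.0037 0.0022 0.0005 2.36;
```

Request:
apply_moves(motion="0.0032 0.0024 0 2.36; 0.0034 0.0023 0 2.36; 0.0035 0.0022 0 2.36; 0.0036 0.0020 0 2.36; 0 0 0 0; 0 0.002 0 0; 0 0 0 0")

```text
time: 31.52
tool_pos: [508.8, -235.5, 30.2]
tcp_rot: [-3.141, 0.0, 1.603]
contact_force: [-4.6, -0.5, 8.4]
grip_width: 59.6
finger_force: 30.0
```

Request:
apply_moves(motion="0 0.002 0 0; 0 0 0 0")

```text
time: 31.78
tool_pos: [510.8, -235.3, 30.2]
tcp_rot: [-3.141, -0.0, 1.603]
contact_force: [-5.0, -0.5, 8.6]
grip_width: 59.7
finger_force: 30.0
```

Request:
apply_moves(motion="0 0.002 0 0; 0 0.001 0 0; 0 0 0 0")

```text
time: 32.15
tool_pos: [512.1, -235.2, 30.3]
tcp_rot: [-3.137, -0.001, 1.603]
contact_force: [-10.0, -0.4, 13.4]
grip_width: 59.8
finger_force: 30.0
```

Contact. Release, rise.

Request:
apply_moves(motion="0 -0.001 0 0; 0 0 0 0; 0 0 0 0; 0 0 0 0; 0 0 -0.03 0; 0 0 -0.05 0; 0 0 -0.05 0; 0 0 0 0", fingers=1)

```text
time: 33.15
tool_pos: [515.7, -236.4, 164.0]
tcp_rot: [3.134, 0.005, 1.603]
contact_force: [0.1, 0.4, 0.5]
grip_width: 91.8
finger_force: 0.0
```

```bash
python3 - <<'E'
from h import *
c=bot.capture("top"); tops(c)
c=bot.capture("scene"); tops(c)
E
python3 g.py 9 440 -238 145 1.8
```

```text
top [ 513. -237.] [63. 92.] 1.4 [117. 148. 179.]
from [ 513.3 -235.   159.7] 91.81 t 33.25 turn 90.0
-0.0001 -0.0082 0.0016 10.00; -0.0015 -0.0080 0.0016 10.00; -0.0029 -0.0076 0.0016 10.00; -0.0041 -0.0070 0.0016 10.00; -0.0053 -0.0062 0.0016 10.00; -0.0063 -0.0052 0.0016 10.00; -0.0071 -0.0040 0.0016 10.00; -0.0077 -0.0027 0.0016 10.00; -0.0080 -0.0013 0.0016 10.00;
```

Request:
apply_moves(motion="0 -0.0082 0 10.3; -0.0015 -0.0080 0 10.3; -0.0029 -0.0076 0 10.3; -0.0041 -0.0070 0 10.3; -0.0053 -0.0062 0 10.3; -0.0063 -0.0052 0 10.3; -0.0071 -0.0040 0 10.3; -0.0077 -0.0027 0 10.3", fingers=-0.13)

```text
time: 34.25
tool_pos: [447.0, -235.9, 157.8]
tcp_rot: [-3.139, 0.003, 0.158]
contact_force: [-1.1, -0.2, 0.4]
grip_width: 39.7
finger_force: 0.0
```

```bash
python3 g.py 1 445 -238 67 1.8
```

```text
from [ 447.  -235.9  157.8] 9.07 t 34.25 turn 7.3
-0.0023 0.0018 0.0908 7.27;
```

Request:
apply_moves(motion="-0.0023 0.0018 0.03 7.27; 0 0 0.04 0; 0 0 0.021 0; 0 0 0 0; 0.012 0 0 0; 0.008 0 0 0; 0.005 0 0 0; 0.004 0 0 0")

```text
time: 35.25
tool_pos: [475.4, -237.6, 69.0]
tcp_rot: [3.141, 0.0, 0.038]
contact_force: [-0.7, -0.7, 1.1]
grip_width: 40.0
finger_force: 0.8
```

Request:
apply_moves(motion="0.006 0 0 0; 0.006 0 0 0; 0.006 0 0 0; 0.006 0 0 0; 0.006 0 0 0; 0.006 0 0 0; 0.006 0 0 0; 0.006 0 0 0")

```text
time: 36.25
tool_pos: [523.6, -235.8, 68.6]
tcp_rot: [-3.141, -0.0, 0.037]
contact_force: [0.8, 0.5, 0.6]
grip_width: 40.0
finger_force: 0.0
```

Request:
apply_moves(motion="0.005 0 0 0; 0.004 0 0 0; 0 0 0 0; 0 0 0 0; 0 0 0 0; 0 0 0 0")

```text
time: 37.0
tool_pos: [532.1, -235.6, 68.8]
tcp_rot: [-3.142, -0.0, 0.037]
contact_force: [-0.1, 0.1, 0.3]
grip_width: 39.7
finger_force: 0.0
```

```bash
python3 - <<'E'
from h import *
c=bot.capture("scene"); tops(c); lying(c,-235);lying(c,-77);lying(c,238)
E
```

```text
lying [ 573.2 -234.1] [123.  93.] 1.6 941
lying [641.  -73.5] [122.  95.] 1.1 780
lying [631.  238.7] [122. 100.] 2.6 503
```

Request:
apply_moves(motion="-0.035 0 0 0; -0.035 0 0 0; 0 0 0.035 0; 0 0 0.036 0; 0 0 0 0; 0.018 0 0 0; 0.015 0 0 0; 0.010 0 0 0")

```text
time: 38.05
tool_pos: [506.2, -236.9, -0.8]
tcp_rot: [3.141, -0.001, 0.038]
contact_force: [-2.5, -0.0, 2.1]
grip_width: 40.2
finger_force: 1.0
```

Request:
apply_moves(motion="0.012 0 0 0; 0.012 0 0 0; 0.012 0 0 0; 0.012 0 0 0; 0.008 0 0 0; 0.003 0 0 0; 0 0 0 0")

```text
time: 38.92
tool_pos: [564.5, -234.3, -2.4]
tcp_rot: [3.142, -0.001, 0.037]
contact_force: [0.6, -0.1, 0.2]
grip_width: 40.0
finger_force: 0.0
```

```bash
python3 - <<'E'
from h import *
c=bot.capture("scene"); lying(c,-235); c=bot.capture("top"); lying(c,-235)
print(bot.get_obs()["tool_pos"])
E
```

```text
lying [ 636.6 -230.2] [124.  94.] 2.8 999
lying [ 670.1 -193.3] [23. 56.] 86.9 54
[ 564.18287906 -234.35955944   -2.3170951 ]
```

Request:
apply_moves(motion="0.005 0 0 0; 0.003 0 0 0; 0 0 0 0; -0.03 0 0 0; -0.05 0 -0.02 0; -0.06 0 -0.06 0; -0.05 0 -0.06 0; 0 0 0 0")

```text
time: 40.02
tool_pos: [408.1, -241.7, 113.7]
tcp_rot: [3.137, -0.005, 0.035]
contact_force: [-0.3, -0.3, 0.3]
grip_width: 39.8
finger_force: 0.0
```

Request:
apply_moves(motion="0 0.04 0 0; 0 -0.06 -0.02 0; 0 -0.06 0 0; 0 -0.06 0 0; 0 -0.06 0 0; 0 0 0 0; 0 0 0 0")

```text
time: 40.9
tool_pos: [401.1, -40.9, 129.4]
tcp_rot: [3.141, -0.0, 0.039]
contact_force: [-0.1, -0.4, 0.2]
grip_width: 39.9
finger_force: 0.0
```

```bash
python3 - <<'E'
from h import *
for n in ["scene","top"]:
    c=bot.capture(n)
    for y in (-235,-77,238): lying(c,y)
cv2.imwrite("pics/s7.png",cv2.resize(c["img"][130:230,210:410],None,fx=4,fy=4))
E
```

```text
lying [ 644.9 -230.2] [122.  94.] 2.0 999
lying [641.4 -72.2] [122.  94.] 2.1 772
lying [685.2 241.5] [103. 123.] 90.0 507
lying [ 646.6 -227.7] [120.  91.] 1.3 696
lying [641.4 -70.7] [122.  87.] 0.1 675
lying [686.8 241.5] [121.  89.] 1.9 687
```

View pics/s7.png

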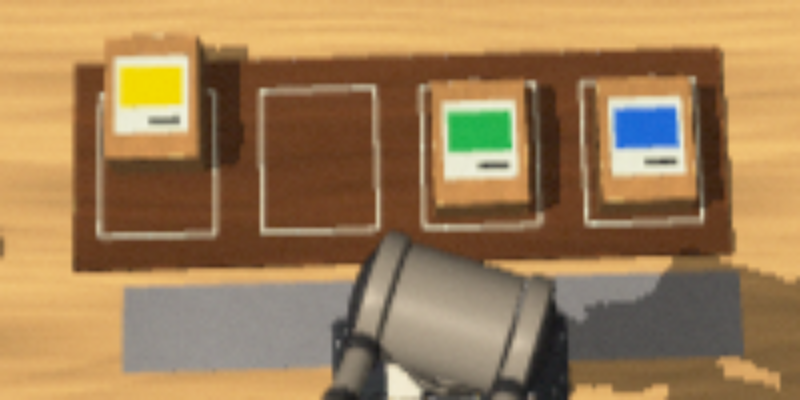

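Blue and green are well placed. Yellow was knocked away from the robot, at crop px (150,100), so it's about 52 mm too far. I'll hook its far face with one open finger, tool turned 45°, and pull it back.

```bash
python3 g.py 8 732 202 125 -45
```

```text
from [401.1 -42.  129.4] 2.05 t 41.0 turn 47.1
0.0424 -0.0290 0.0006 5.88; 0.0392 -0.0332 0.0006 5.88; 0.0356 -0.0370 0.0006 5.88; 0.0316 -0.0405 0.0006 5.88; 0.0273 -0.0435 0.0006 5.88; 0.0227 -0.0461 0.0006 5.88; 0.0179 -0.0482 0.0006 5.88; 0.0129 -0.0498 0.0006 5.88;
```

Request:
apply_moves(motion="0.0424 -0.0290 0 5.88; 0.0392 -0.0332 0 5.88; 0.0356 -0.0370 0 5.88; 0.0316 -0.0405 0 5.88; 0.0273 -0.0435 0 5.88; 0.0227 -0.0461 0 5.88; 0.0179 -0.0482 0 5.88; 0.0129 -0.0498 0 5.88", fingers=1)

```text
time: 42.0
tool_pos: [733.1, 202.0, 129.0]
tcp_rot: [3.142, -0.0, -0.79]
contact_force: [1.4, -1.2, 0.0]
grip_width: 91.7
finger_force: 0.0
```

```bash
python3 g.py 1 732 202 60 -45; python3 - <<'E'
from h import *
c=bot.capture("scene")
for y in (-235,-77,238): lying(c,y)
E
```

```text
from [733.1 202.  129. ] -45.28 t 42.0 turn -0.3
-0.0008 0.0008 0.0690 -0.28; 
lying [ 645.5 -229.7] [122.  92.] 2.0 1003
lying [640.9 -72.5] [123.  96.] 0.9 769
lying [684.9 240.6] [122.  98.] 1.2 509
```

Down to just above the carton top, check, then continue.

Request:
apply_moves(motion="0 0 0.03 0; 0 0 0.03 0; 0 0 0 0; 0 0 0 0")

```text
time: 42.55
tool_pos: [732.1, 202.3, 70.8]
tcp_rot: [-3.14, -0.001, -0.785]
contact_force: [0.7, 0.5, -0.3]
grip_width: 91.7
finger_force: 0.0
```

```bash
python3 - <<'E'
from h import *
c=bot.capture("scene"); P=full(c); o=bot.get_obs();print(o["tool_pos"])
m=(abs(P[...,0]-732)<90)&(abs(P[...,1]-202)<110)
for z in range(70,180,10):
    Q=P[m&(abs(P[...,2]-z)<5)]
    if len(Q): print(z,len(Q),np.percentile(Q[:,:2],[2,98],axis=0).round().tolist())
cv2.imwrite("pics/s8.png",cv2.resize(c["img"][100:200,340:460],(720,600)))
E
```

```text
[732.35093137 202.71571941  71.5994722 ]
70 337 [[645.0, 193.0], [743.0, 285.0]]
80 7 [[657.0, 207.0], [739.0, 272.0]]
110 9 [[715.0, 169.0], [773.0, 237.0]]
120 25 [[686.0, 154.0], [781.0, 239.0]]
130 33 [[682.0, 153.0], [784.0, 236.0]]
140 40 [[681.0, 149.0], [782.0, 237.0]]
150 34 [[690.0, 151.0], [784.0, 241.0]]
160 28 [[697.0, 147.0], [784.0, 239.0]]
170 6 [[758.0, 225.0], [779.0, 245.0]]
```

View pics/s8.png

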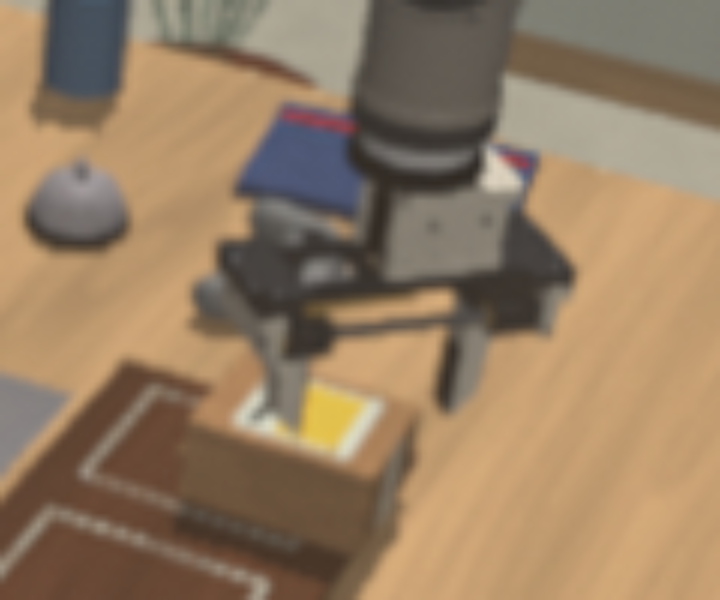

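Near finger (crop px (285,395)) is on the camera side of the carton and the far finger (460,370) is beyond its far end. Descend.

Request:
apply_moves(motion="0 0 0.015 0; 0 0 0.015 0; 0 0 0.01 0; 0 0 0 0")

```text
time: 43.1
tool_pos: [730.2, 203.4, 27.9]
tcp_rot: [3.139, 0.002, -0.784]
contact_force: [-0.2, 0.9, 0.6]
grip_width: 91.9
finger_force: 0.0
```

Request:
apply_moves(motion="0 0 0.015 0; 0 0 0.015 0; 0 0 0 0")

```text
time: 43.48
tool_pos: [729.6, 203.2, -2.8]
tcp_rot: [3.138, 0.002, -0.784]
contact_force: [-1.0, -1.0, 0.1]
grip_width: 91.8
finger_force: 0.0
```

```bash
python3 - <<'E'
from h import *
c=bot.capture("scene"); lying(c,238)
E
python3 g.py 4 690 202 0 -45
```

```text
lying [734.9 219.2] [80. 40.] 58.7 90
from [730.4 203.4  -1.6] -44.91 t 43.52 turn 0.1
-0.0069 0.0074 -0.0004 0.02; -0.0069 0.0074 -0.0004 0.02; -0.0069 0.0074 -0.0004 0.02; -0.0069 0.0074 -0.0004 0.02;
```

Request:
apply_moves(motion="-0.0057 0.0057 0 0; -0.0057 0.0057 0 0; -0.0057 0.0057 0 0; -0.0057 0.0057 0 0; -0.0057 0.0057 0 0; 0 0 0 0")

```text
time: 44.28
tool_pos: [689.9, 203.5, -0.1]
tcp_rot: [3.141, 0.001, -0.784]
contact_force: [-0.6, -0.3, 1.4]
grip_width: 92.1
finger_force: 0.0
```

```bash
python3 - <<'E'
from h import *
c=bot.capture("top"); lying(c,238)
c=bot.capture("scene"); lying(c,238); P=full(c)
T=(abs(P[...,2]-70)<6)&(P[...,0]<700)&(abs(P[...,1]-240)<60)&(P[...,0]>520);print(np.percentile(P[T],[1,99],axis=0).round())
E
```

```text
lying [708.2 271.6] [19. 30.] 1.4 31
lying [697.6 216.3] [89. 53.] 55.8 169
[[601. 195.  64.]
 [699. 284.  76.]]
```

Request:
apply_moves(motion="-0.0057 0.0057 0 0; -0.0057 0.0057 0 0; -0.0051 0.0051 0 0; -0.002 0.002 0 0; 0 0 0 0")

```text
time: 45.0
tool_pos: [664.1, 203.4, -0.3]
tcp_rot: [3.141, 0.0, -0.784]
contact_force: [-0.6, 0.6, -0.9]
grip_width: 91.8
finger_force: 0.0
```

Request:
apply_moves(motion="0.007 -0.007 0 0; 0.004 -0.004 0 0; 0 0 -0.04 0; 0 0 -0.05 0; 0 0 -0.05 0; -0.035 -0.025 0 0; -0.035 -0.025 0 0; 0 0 0 0")

```text
time: 46.0
tool_pos: [665.1, 291.6, 139.4]
tcp_rot: [-3.141, 0.001, -0.78]
contact_force: [-0.6, -0.2, -0.6]
grip_width: 91.9
finger_force: 0.0
```

```bash
python3 - <<'E'
from h import *
c=bot.capture("scene")
for y in (-235,-77,238): lying(c,y)
print(bot.get_obs()["tool_pos"])
E
python3 g.py 8 420 0 150 -45
```

```text
lying [ 645.7 -230.4] [121.  92.] 1.8 1004
lying [640.3 -72. ] [123.  95.] 1.3 777
lying [630.3 238.8] [123.  98.] 1.0 492
[665.60679301 289.61818562 139.30336916]
from [665.6 289.6 139.3] -44.77 t 46.05 turn 0.2
0.0037 0.0473 -0.0013 0.03; 0.0037 0.0473 -0.0013 0.03; 0.0037 0.0473 -0.0013 0.03; 0.0038 0.0473 -0.0013 0.03; 0.0038 0.0473 -0.0013 0.03; 0.0038 0.0473 -0.0013 0.03; 0.0038 0.0473 -0.0013 0.03; 0.0039 0.0473 -0.0013 0.03;
```

Request:
apply_moves(motion="0.0037 0.047 0 0; 0.0037 0.047 0 0; 0.0037 0.047 0 0; 0.0037 0.047 0 0; 0.0037 0.047 0 0; 0.0037 0.047 0 0; 0.0037 0.047 0 0; 0 0 0 0")

```text
time: 47.05
tool_pos: [450.4, 34.2, 140.0]
tcp_rot: [3.141, -0.0, -0.788]
contact_force: [0.3, 0.6, 0.5]
grip_width: 91.7
finger_force: 0.0
```

```bash
python3 - <<'E'
from h import *
for n in ["scene","top"]:
    c=bot.capture(n)
    for y in (-235,-77,238): lying(c,y)
cv2.imwrite("pics/s9.png",cv2.resize(c["img"][130:230,210:410],None,fx=4,fy=4))
E
```

```text
lying [ 645.1 -230.7] [121.  93.] 2.2 994
lying [641.2 -72.8] [122.  94.] 3.3 778
lying [630.8 239.6] [122.  97.] 3.0 493
lying [ 647.2 -227.6] [121.  90.] 1.0 692
lying [642.3 -71. ] [121.  90.] 1.3 679
lying [632.7 241.8] [123.  92.] 2.2 694
```

View pics/s9.png

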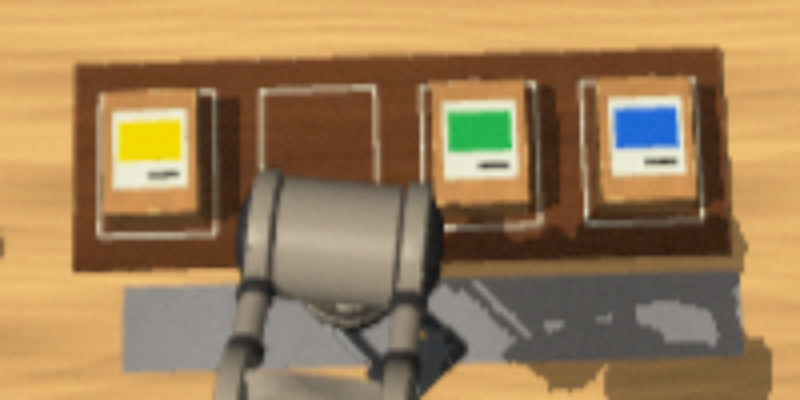

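All three cartons lie label up within their bays, at crop px (150,150), (480,142) and (648,140), each within about 4 mm of its measured bay centre.

```bash
python3 -c "
from plant import bot
print(bot.close_job())"
```

```text
the job is handed in; nothing more can be done
None
```

I tipped all three cartons present onto the board label up and handed the job in: blue is in bay 1, green in bay 2 and yellow in bay 4, each within about 4 mm of its bay centre by the cameras; yellow was knocked aside mid-run and pulled back, and the judge's result was not shown.

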